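# Couple two food carriers: throw the stiff over-center latch with its extension bar

### The arm

A 6-joint arm with a two-finger parallel gripper is mounted at the origin on the work surface. World frame = base frame: x ahead of the robot, y to its left, z up, the work surface at z = 0. Lengths are in m, angles in rad, forces in N, time in s.
With the tool pointing down it reaches from about 0.275 to 1 m from the base axis. Payload 8.4 kg.
Tool frame: the origin (TCP) lies midway between the tips of the shut fingers; the grasp point (between the pads) lies 19 mm behind it; x points along the fingers, y is the direction in which the jaws open and shut, and the axes are right-handed (so a half turn about x gives the same grasp; the last joint's range is limited). The gripper opens to 85 mm and grips with 20 to 120 N. Pads are 22 mm wide; open, the fingers measure 114 mm over their backs; the gripper's body (76 mm by 85 mm) begins 54 mm behind the grasp point. The pads swing forward as they close: fully open they stand 13 mm farther back than shut.
Start: joints at [1.238, 0.353, 1.633, -0, 1.155, -0.002], TCP at [0.203, 0.591, 0.201] pointing down, gripper open.
Joint ranges: [-2.63, 2.63], [-0.92, 2.1], [0.06, 2.66], [-1.3, 4.44], [0, 2.69], [-3.02, 3.02]. Speed limits (rad/s): [2.22, 2.22, 2.79, 3.14, 3.14, 3.14].

### API

Orientations are given as [roll, pitch, yaw] about the fixed x, y, z axes, in that order (R = Rz(yaw) Ry(pitch) Rx(roll)).
In Python, from plant import manip gives the robot as it stands.
- The arm moves only by the tool play_rows, never from a script. Its argument "increments" is one flat list of numbers, 5 for each row, row after row: the finger opening in mm, from 0 to 85.4, then the shift along the tool's x, y, z in mm, then the turn about the tool's x in degrees. In form: [gripper, dx, dy, dz, roll, gripper, dx, dy, dz, roll, ...]. A call has 1 to 12 rows; each row is the pose to reach, as a shift and turn from the pose commanded when the call began, along the tool's axes at that moment; what a row does not reach only later rows make up. A row lasts 1/8 s, in which the tool goes at most 62.5 mm and 10.7 degrees, less where a joint would pass 70% of its speed; a pose out of reach is approached as far as the arm can. A call with a gripper value outside its range is refused whole. The fingers move at their own pace and stop on an object; "newtons" is the grip in N (left out, the last holds). Time passes only in rows, so rows that repeat a pose let the fingers close. It gives the time, the measured TCP pose, the force and the opening at its end, in the units of the state.
- manip.state(): the state, without advancing time (a new reading comes with each control period).
- manip.camera(name): name is "side" or "top" or "wrist"; returns a dict with "color" (400x640x3 uint8, red, green, blue), "camera_matrix" (3x3 intrinsics, pixels), "k1" (the pictures are not rectified: a ray, as slopes to the right and down, at radius r is drawn at 1 + k1 r^2 times it, then the intrinsics apply), "origin" and "attitude" of the camera in the world. Camera axes: x right, y down, z forward; pixel columns grow to the right and rows downward; lengths in m; the calibration is good to about 2 mm. A picture is of the moment at which its call begins. There is no depth.
- manip.finish_job(): hands the job in, once; it reports no verdict.
The state is a dict: "clock": time; "q": joint angles; "qd": joint speeds; "tau": joint torques, N m; "eef_pos": TCP position; "orientation": TCP orientation; "force": force on the tool from outside, world axes, zero at the start; "torque": the same for the moment, N m; "width": finger opening in m.
Only numpy, scipy, OpenCV 4.12 (cv2) and the standard library are available. Lean on these libraries where they do the work, as an engineer would, in place of code of your own. Each camera call takes 0.05 s, during which the arm holds its last target. There are 200 camera calls.

### The job

Couple the two food carriers: take the square steel bar from the tray, push its hollow end over the short round lever of the latch until you feel it bottom and press it gently home for a moment, then swing the lever with the bar past its dead point to its stop, easing it over without letting it snap and without forcing it. Then draw the bar straight off and lay it back flat in the tray. Work the latch only with the bar, never with the hand, and leave the bowl, the bottle and the jar where they are.

Things in the scene. Friction and masses are not known exactly. Their poses are not given: they have to be found in the camera images.
- carriers: Two insulated food carriers standing side by side on the table, fixed, grey on the +y side and yellow on the -y side, each 380 x 330 mm, 170 mm high, flat lids. Origin on the table under the middle of the seam; x along the seam, z up.
- latch: Over-center coupling latch, plain steel, screwed to the grey lid near the seam: base plate 85 x 75 mm and 6 mm thick, spring and hook run 130 mm towards -y to a keeper post on the yellow lid (all lower than 32 mm over the lid). It carries the lever. Fixed. Origin on the lid (170 mm over the table), on the pivot axis; z is up and is the pivot axis; it is turned a little against the world.
- pivot (a point): Point on the lever's upright pivot axis at the height of the lever's middle line, 50 mm over the lid (a round boss of 34 mm diameter and 30 mm height surrounds it). Same axes as the latch.
- stub_tip (a point): Tip of the lever's round steel stub, 98 mm from the pivot axis, level with the pivot point. The stub is 15.6 mm in diameter with a domed tip, its free length is 60 mm (from a 22 mm square shoulder 38 mm from the pivot axis out to the tip). The point's x axis points outward along the stub (from the pivot to the tip), z up.
- lever (a joint): Angle of the lever about the upright pivot axis, rad. 0 = open, at its open stop, the stub pointing 60 degrees clockwise (seen from above) from the latch's x axis; grows clockwise seen from above. A spring resists with up to about 1.3 N m (worst near 0.5), falling to nothing at the dead point at 1.10; beyond it the spring pulls the lever on to its hard stop at 1.22 = latched. Before the dead point it springs back when let go. Friction about 0.12 N m.
- bar_centre (a point): Middle of the extension bar, a loose straight plain steel square tube 26 x 26 mm, 190 mm from mouth to the other end (plus a black plug cap 6 mm long), 0.28 to 0.44 kg, lying in the tray on one of its flats (middle 13 mm over the tray floor). The x axis points along the bar to its open mouth; z up.
- bar_mouth (a point): Centre of the bar's open mouth, 95 mm from the bar's middle along its x axis. The square socket inside is 18 x 18 mm. Its bottom is an adjustable plug that cannot be seen: it lies somewhere between 36 and 50 mm deep, different each time, so the mouth stays 10 to 24 mm short of the lever's shoulder when the stub has bottomed. More than about 30 N between bar and latch damages it.
- tray_in (a point): Centre of the inner floor of the low steel tray lying on the grey lid, inside 294 mm (x) by 164 mm (y), floor 3 mm thick, rim 18 mm over the lid. Fixed. x along its length, z up.
- bowl: Bystander: small steel bowl, 84 mm across, 35 mm high, standing on the yellow lid. Origin at the centre of its foot.
- bottle: Bystander: white bottle, 64 mm across, 170 mm high, on the table beside the grey carrier. Origin at the centre of its foot.
- jar: Bystander: glass jar, 76 mm across, 100 mm high, on the table beside the yellow carrier. Origin at the centre of its foot.

How it is judged:
By the outcome, as a careful person would: the job done as asked, in the order asked, and still so for the second after the job is handed in, with the robot touching nothing.
It also fails if it takes over 72 s, if anything falls off the work surface, if the arm or the gripper's body presses on something with over 40 N, if the wrist force passes 120 N, or if a joint passes its speed limit or range.

## Working session

There is one attempt and no reset: what is moved stays moved. The work goes in short steps, Python scripts to look and compute and a tool call to move; the robot and the scene stay as the last step left them, time stands still between calls to the robot, and variables do not carry over. Pictures are saved under pics/ and viewed, about 8 in all and at most 12, crops included, and the job is handed in when it is done.

Besides the shell and the picture viewer there is one more tool, called after ">>>" in YAML: its name, and indented under it one key for each argument. play_rows: Moves the arm, as the interface text tells. Its arguments: {"type":"object","properties":{"increments":{"type":"array"},"newtons":{"type":"number"}},"required":["increments"]}

```bash
mkdir -p pics; ls; python3 - <<'E'
from plant import manip
import cv2
print(manip.state())
for n in("top","side"):
    c=manip.camera(n); cv2.imwrite(f"pics/{n}0.png",c["color"][:,:,::-1])
    print(n,{k:v for k,v in c.items() if k!="color"})
E
```

```text
pics
{'clock': 0.0, 'q': array([ 1.23759768e+00,  3.53623660e-01,  1.63417023e+00,  2.35126871e-05,
        1.15521976e+00, -2.36587315e-03]), 'qd': array([ 1.39645186e-03, -1.14161259e-03, -1.61622476e-05, -6.01180378e-04,
       -1.39827689e-03, -5.44601778e-04]), 'tau': array([ 1.18035641e-03, -6.05254340e+01, -3.42077994e+01,  2.35677890e-04,
        9.04762361e-03,  7.64997367e-06]), 'eef_pos': array([0.20281294, 0.59060132, 0.20036158]), 'orientation': array([-1.58828974,  1.56937516, -1.91913203]), 'force': array([-0.75762964, -0.68357751,  0.18703112]), 'torque': array([-0.04270991,  0.02066277, -0.01729093]), 'width': 0.08572618935030306}
top {'camera_matrix': array([[437.73403606,   0.        , 319.71881689],
       [  0.        , 437.73403606, 193.86899759],
       [  0.        ,   0.        ,   1.        ]]), 'k1': -0.11373073860121126, 'origin': array([0.1988263 , 0.0024333 , 1.70057323]), 'attitude': array([-2.90829145e+00,  2.15435727e-03, -1.54483986e+00])}
side {'camera_matrix': array([[443.92789734,   0.        , 322.49151582],
       [  0.        , 443.92789734, 194.68518895],
       [  0.        ,   0.        ,   1.        ]]), 'k1': -0.1261649952931747, 'origin': array([ 0.3574705 , -0.95710649,  1.33947127]), 'attitude': array([-2.45457319, -0.01487031, -0.19996194])}
```

View pics/top0.png

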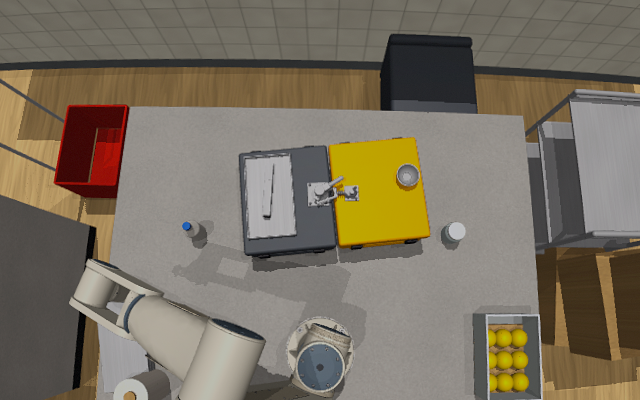

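View pics/side0.png

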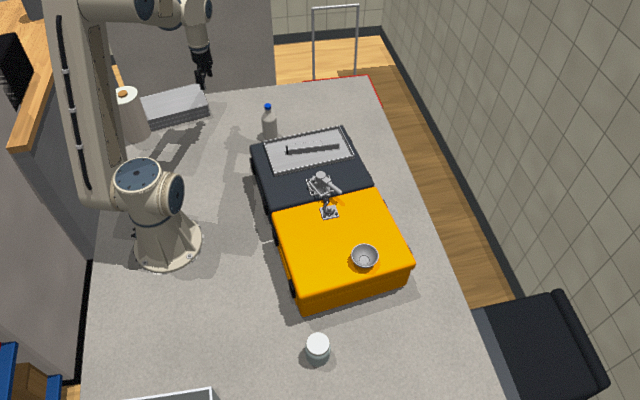

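Top view: tray at (245–297, 155–238), bar about (270,165)–(267,217), latch at (320,193) and the lever pointing up and right to (342,180). I'll enlarge both.

```bash
cat > h.py <<'E'
import numpy as np, cv2
from scipy.spatial.transform import Rotation as R
from plant import manip
def rays(c,px):
    K=c["camera_matrix"];k=c["k1"]
    n=cv2.undistortPoints(np.array(px,float).reshape(-1,1,2),K,np.array([k,0,0,0.]))[:,0]
    return np.c_[n,np.ones(len(n))]@R.from_euler("xyz",c["attitude"]).as_matrix().T
def at(c,px,z):
    d=rays(c,px); z=np.broadcast_to(z,len(d)); o=c["origin"]
    return o+d*((z-o[2])/d[:,2])[:,None]
def proj(c,P):
    p=(np.atleast_2d(P)-c["origin"])@R.from_euler("xyz",c["attitude"]).as_matrix()
    s=p[:,:2]/p[:,2:]; s=s*(1+c["k1"]*(s**2).sum(1)[:,None]); K=c["camera_matrix"]
    return s*K[0,0]+K[:2,2]
def crop(c,x,y,w,h,f,name):
    cv2.imwrite(name,cv2.resize(c["color"][y:y+h,x:x+w,::-1],None,fx=f,fy=f,interpolation=cv2.INTER_CUBIC))
def cam(n):
    import pickle
    c=manip.camera(n); return c
E
python3 - <<'E'
from h import *
import pickle
for n,b in(("top",(240,145,130,100,6)),("side",(250,120,130,100,6))):
    c=cam(n); crop(c,*b,f"pics/{n}1.png"); pickle.dump(c,open(n+".pkl","wb"))
E
```

```text
(no output)
```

View pics/top1.png

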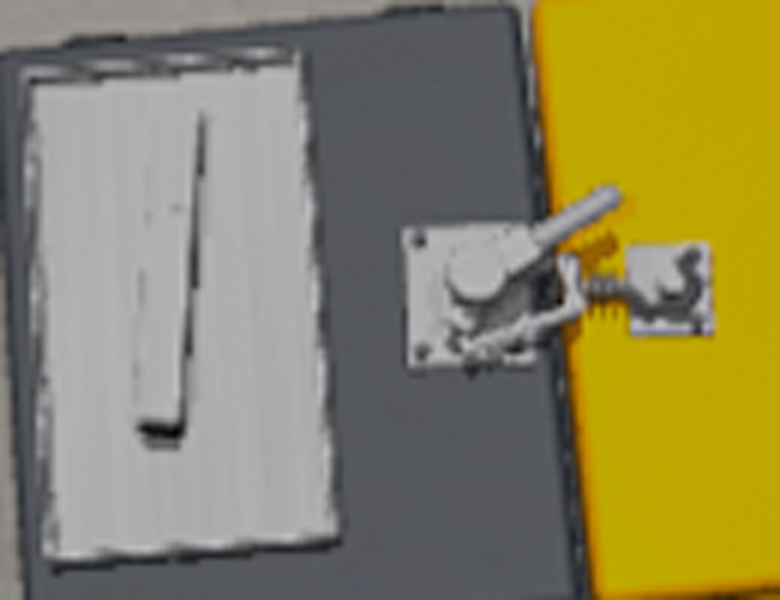

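View pics/side1.png

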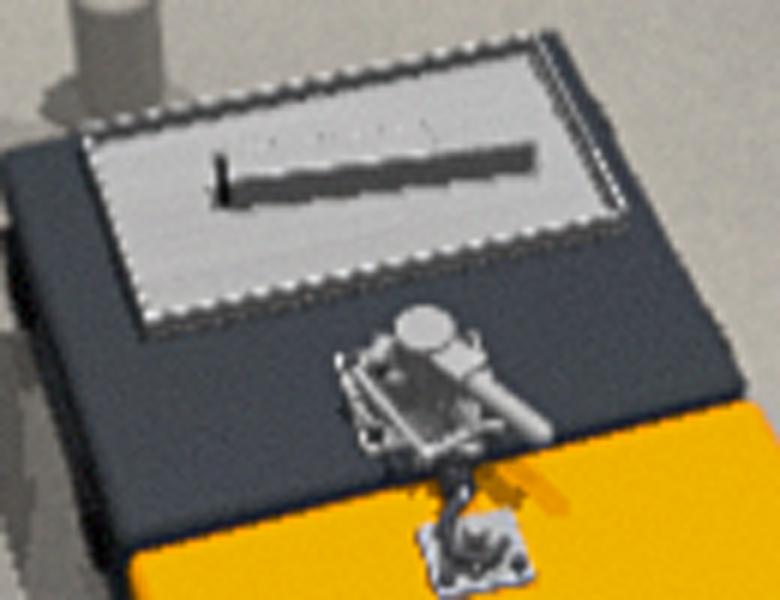

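```bash
python3 - <<'E'
from h import *
import pickle
from scipy.optimize import least_squares
T=pickle.load(open("top.pkl","rb"));S=pickle.load(open("side.pkl","rb"))
f=lambda p,o:(np.array(p,float)+.5)/6-.5+np.array(o)
t=lambda *p:f(p,(240,145)); s=lambda *p:f(p,(250,120))
def bar(p,l,v,u): # l along,v lateral,z
    x,y,a=p; return np.array([x+l*np.cos(a)-v*np.sin(a),y+l*np.sin(a)+v*np.cos(a),u])
h=.013
obs=[(T,t(180,425),-.095,-h,.199),(T,t(137,425),-.095,h,.199),(T,t(200,115),.095,-h,.199),
 (S,s(225,180),-.101,-h,.199),(S,s(228,208),-.101,-h,.173),(S,s(217,155),-.101,h,.199),(S,s(537,145),.095,-h,.199),(S,s(537,170),.095,-h,.173)]
r=least_squares(lambda p:np.concatenate([proj(c,bar(p,l,v,u))[0]-q for c,q,l,v,u in obs]),[.55,.2,0])
print("bar",r.x,r.fun.round(1))
# lever: pivot xy, angle ; tip, boss top
def lev(p,l,u): return np.array([p[0]+l*np.cos(p[2]),p[1]+l*np.sin(p[2]),u])
obs=[(T,t(612,195),.095,.22),(T,t(542,242),.038,.22),(T,t(475,275),0,.235),
 (S,s(545,432),.096,.22),(S,s(475,378),.038,.22),(S,s(425,327),0,.235)]
r=least_squares(lambda p:np.concatenate([proj(c,lev(p,l,u))[0]-q for c,q,l,u in obs]),[.5,.05,-.8])
print("lever",r.x,r.fun.round(1))
print("base plate",at(T,[t(405,228),t(532,225),t(408,368),t(535,362)],.176))
print("tray rim",at(T,[t(25,78),t(300,52),t(335,540),t(45,560)],.188))
print("seam",at(T,[t(530,10),t(585,595)],.17))
st=manip.state();print(R.from_euler("xyz",st["orientation"]).as_matrix().round(3))
w=cam("wrist");cv2.imwrite("pics/w0.png",w["color"][:,:,::-1]);print(w["origin"],R.from_euler("xyz",w["attitude"]).as_matrix().round(2),w["camera_matrix"])
E
```

```text
bar [ 0.57275054  0.19932286 -0.00936366] [ 0.3 -1.1  0.  -1.4  0.2 -1.4 -1.1  0.3 -1.3  0.6 -0.7 -0.5 -0.3 -0.5
 -0.6  0.4]
lever [ 0.56221938  0.01688182 -0.97169999] [ 0.3 -0.8 -1.6 -0.1  0.4 -0.9  0.2  0.9 -0.9  0.5 -0.7 -0. ]
base plate [[ 0.6015213   0.06171214  0.176     ]
 [ 0.60531774 -0.01447781  0.176     ]
 [ 0.51576575  0.05713323  0.176     ]
 [ 0.5213217  -0.01805941  0.176     ]]
tray rim [[0.68673675 0.29499888 0.188     ]
 [0.70709816 0.12855917 0.188     ]
 [0.41032363 0.0957808  0.188     ]
 [0.39389801 0.26395634 0.188     ]]
seam [[ 0.74386047 -0.01041459  0.17      ]
 [ 0.38425591 -0.05032986  0.17      ]]
[[-0.     0.325  0.946]
 [-0.001  0.946 -0.325]
 [-1.    -0.001  0.   ]]
[0.12587729 0.61700803 0.37352685] [[ 0.33  0.9   0.3 ]
 [ 0.95 -0.31 -0.1 ]
 [-0.    0.32 -0.95]] [[325.81976118   0.         315.789506  ]
 [  0.         325.81976118 201.4397888 ]
 [  0.           0.           1.        ]]
```

>>> play_rows:
  increments: [85, -40, 0, 0, 10, 70, -70, -25, 48, 20, 60, -70, -53, 101, 30, 60, -70, -80, 153, 40, 60, -70, -108, 206, 50, 60, -70, -135, 258, 60, 60, -70, -162, 310, 70, 60, -70, -190, 363, 80, 60, -70, -217, 415, 90, 60, -70, -240, 455, 100, 60, -70, -250, 477, 110, 60, -70, -250, 477, 120]

```text
clock: 1.75
eef_pos: [0.5741, 0.198, 0.2707]
orientation: [0.616, 1.57, -1.817]
force: [-0.9, -0.2, -1.0]
width: 0.0602
```

>>> play_rows:
  increments: [60, 0, 0, 0, 10, 60, 0, 0, 0, 20, 60, 0, 0, 0, 30, 60, 0, 0, 0, 38, 60, 0, 0, 0, 41.5, 60, 0, 0, 0, 41.5]

```text
clock: 2.5
eef_pos: [0.5728, 0.1997, 0.271]
orientation: [0.354, 1.571, -2.795]
force: [-0.6, 0.1, 0.3]
width: 0.06
```

```bash
cat >> h.py <<'E'
def tool():
    st=manip.state(); M=R.from_euler("xyz",st["orientation"]).as_matrix()
    return st,np.array(st["eef_pos"]),M,np.degrees(np.arctan2(M[1,1],M[0,1]))
def goto(x,y,z,yaw):
    st,p,M,a=tool(); print("clock %.2f"%st["clock"],"tcp",p.round(4),"yaw %.2f"%a,"F",st["force"].round(1),"w %.4f"%st["width"],"tilt",M[:,0].round(3))
    d=(yaw-a+180)%360-180
    print("shift mm",(M.T@(np.array([x,y,z])-p)*1000).round(1),"roll %.1f"%-d)
E
python3 - <<'E'
from h import *
import pickle
goto(.5727,.1993,.27,-90.5)
w=cam("wrist");pickle.dump(w,open("w1.pkl","wb"));cv2.imwrite("pics/w1.png",w["color"][:,:,::-1])
h=.013
for l in(-.101,-.095,.095):
    print(l,proj(w,[[.5727+l,.1993-.0094*l+v,.199] for v in(-h,h)]).round(0).tolist())
print("tip,sh,piv",proj(w,[[.562+.098*np.cos(-.97),.017+.098*np.sin(-.97),.22],[.562,.017,.235]]).round())
E
```

```text
clock 2.50 tcp [0.5728 0.1997 0.271 ] yaw -90.42 F [-0.6  0.1  0.3] w 0.0600 tilt [-0. -0. -1.]
shift mm [1.  0.4 0.1] roll 0.1
-0.101 [[331.0, 308.0], [302.0, 308.0]]
-0.095 [[331.0, 303.0], [301.0, 303.0]]
0.095 [[335.0, 73.0], [298.0, 74.0]]
tip,sh,piv [[664. 151.]
 [567. 229.]]
```

View pics/w1.png

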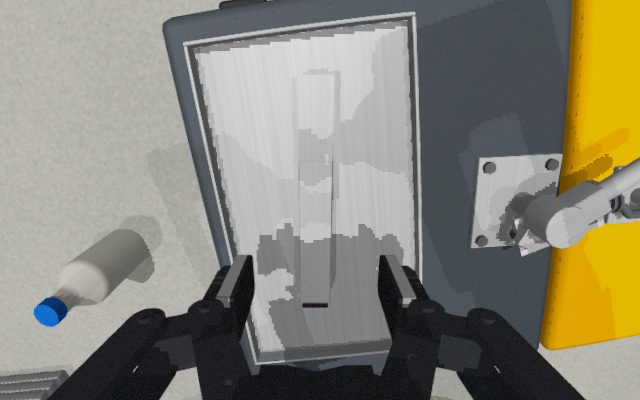

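>>> play_rows:
  increments: [60, 30, 0, 0, 0, 60, 65, 0, 0, 0, 60, 85, 0, 0, 0, 60, 94, 0, 0, 0, 60, 95, 0, 0, 0, 20, 95, 0, 0, 0, 20, 95, 0, 0, 0, 20, 95, 0, 0, 0, 20, 95, 0, 0, 0, 20, 95, 0, 0, 0]
  newtons: 80

```text
clock: 3.8
eef_pos: [0.573, 0.1998, 0.1762]
orientation: [-3.089, 1.571, 0.044]
force: [0.1, 0.2, 0.3]
width: 0.0198
```

```bash
python3 - <<'E'
from h import *
goto(.5727,.1993,.27,-90.5)
E
```

```text
clock 3.80 tcp [0.573  0.1998 0.1762] yaw -90.45 F [0.1 0.2 0.3] w 0.0198 tilt [ 0.  0. -1.]
shift mm [-93.8   0.5   0.2] roll 0.0
```

```bash
python3 - <<'E'
from h import *
w=cam("wrist");crop(w,200,50,240,260,2,"pics/w2.png")
print(manip.state()["width"])
E
```

```text
0.01991813187327606
```

View pics/w2.png

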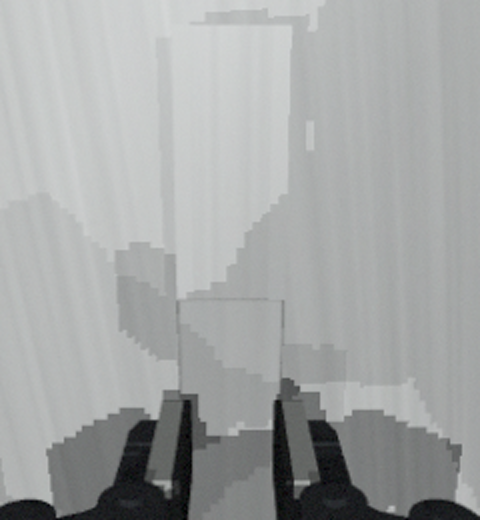

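```bash
python3 - <<'E'
from h import *
w=cam("wrist")
st,p,M,a=tool()
print("tcp",proj(w,p),"grasp",proj(w,p-M[:,0]*.019), w["origin"],w["attitude"])
for l in(-.101,-.095,-.05,0,.03,.05,.095):
  for z in (.199,.173):
    print(l,z,((proj(w,[[.5727+l,.1993-.0094*l+v,z] for v in(-.013,.013)])-[200,50])*2).round(0).tolist())
print(st["tau"])
E
```

```text
tcp [[315.59890875 239.71907613]] grasp [[315.56193656 255.02803339]] [0.65362418 0.19881372 0.34901983] [ 2.82205083e+00  4.47338978e-04 -1.57988909e+00]
-0.101 0.199 [[274.0, 702.0], [191.0, 702.0]]
-0.101 0.173 [[270.0, 638.0], [195.0, 638.0]]
-0.095 0.199 [[274.0, 688.0], [191.0, 689.0]]
-0.095 0.173 [[270.0, 625.0], [195.0, 625.0]]
-0.05 0.199 [[278.0, 573.0], [187.0, 574.0]]
-0.05 0.173 [[273.0, 517.0], [192.0, 517.0]]
0 0.199 [[283.0, 418.0], [182.0, 418.0]]
0 0.173 [[277.0, 375.0], [189.0, 376.0]]
0.03 0.199 [[286.0, 307.0], [179.0, 308.0]]
0.03 0.173 [[279.0, 278.0], [187.0, 279.0]]
0.05 0.199 [[289.0, 226.0], [177.0, 227.0]]
0.05 0.173 [[281.0, 207.0], [185.0, 208.0]]
0.095 0.199 [[294.0, 20.0], [173.0, 22.0]]
0.095 0.173 [[284.0, 31.0], [182.0, 32.0]]
[ 1.98396783e-04 -5.90051579e+01 -3.29637158e+01  2.70890177e-04
  1.16842333e-03 -2.87997527e-04]
```

>>> play_rows:
  increments: [0, 0, 0, 0, 0, 0, 0, 0, 0, 0, 0, 0, 0, 0, 0]

```text
clock: 4.28
eef_pos: [0.5729, 0.1997, 0.176]
orientation: [0.706, 1.571, -2.444]
force: [0.7, 0.1, 0.6]
width: -0.0001
```

```bash
python3 - <<'E'
from h import *
w=cam("wrist");s=cam("side")
a=cv2.resize(w["color"][150:350,200:440],None,fx=2,fy=2); b=cv2.resize(s["color"][105:195,240:360],(480,360),interpolation=cv2.INTER_CUBIC)
cv2.imwrite("pics/c3.png",np.vstack([a,b])[:,:,::-1][:780])
print((proj(s,tool()[1])-[240,105])*4)
E
python3 -c "
import cv2;i=cv2.imread('pics/c3.png');print(i.shape);cv2.imwrite('pics/c3.png',cv2.resize(i,None,fx=.75,fy=.75))"
```

```text
[[291.27100265 173.28986292]]
(760, 480, 3)
```

View pics/c3.png

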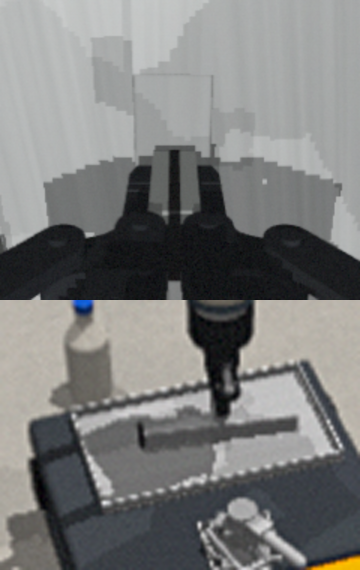

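Fingers shut to 0 over the bar. In both views the tips sit about 25–30 mm higher than the reported TCP implies, so they are above the bar. I'll check the tip height with the fingers open before going lower.

>>> play_rows:
  increments: [60, -40, 0, 0, 0, 60, -60, 0, 0, 0, 60, -60, 0, 0, 0, 0, -60, 0, 0, 0, 0, -60, 0, 0, 0, 0, -60, 0, 0, 0, 0, -60, 0, 0, 0]

```text
clock: 5.25
eef_pos: [0.5728, 0.1997, 0.2356]
orientation: [0.358, 1.57, -2.792]
force: [-0.2, 0.1, -0.1]
width: -0.0
```

```bash
python3 - <<'E'
from h import *
w=cam("wrist");s=cam("side");st,p,M,a=tool();print(p,st["width"],st["q"])
out=[]
for c,(x,y,ww,hh),f in((w,(250,150,130,100),5),(s,(270,90,65,50),10)):
    i=cv2.resize(c["color"][y:y+hh,x:x+ww],None,fx=f,fy=f,interpolation=cv2.INTER_CUBIC)
    for dz,col in((0,(255,0,0)),(.02,(0,255,0)),(.04,(0,0,255))):
        q=(proj(c,p+[0,0,dz])[0]-[x,y]+.5)*f; cv2.circle(i,tuple(int(v) for v in q),4,col,-1)
    out.append(i)
cv2.imwrite("pics/c4.png",cv2.resize(np.vstack(out),None,fx=.6,fy=.6)[:,:,::-1])
E
```

```text
[0.57289467 0.19974244 0.23589097] -0.00017526088466546957 [3.32999776e-01 2.94330672e-01 1.63646487e+00 6.55273114e-06
 1.21105561e+00 1.91169559e+00]
```

View pics/c4.png

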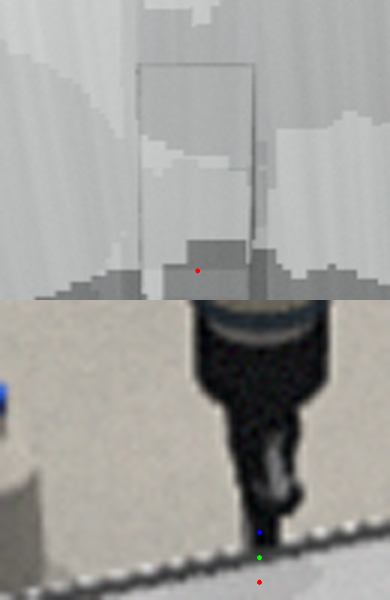

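The side view shows the real shut tips about 23 mm above the projected TCP point. I'll apply that offset empirically and check the force and width.

>>> play_rows:
  increments: [60, 0, 0, 0, 0, 60, 0, 0, 0, 0, 60, 20, 0, 0, 0, 60, 50, 0, 0, 0, 60, 70, 0, 0, 0, 60, 76, 0, 0, 0, 60, 78, 0, 0, 0, 20, 78, 0, 0, 0, 20, 78, 0, 0, 0, 20, 78, 0, 0, 0, 20, 78, 0, 0, 0]
  newtons: 60

```text
clock: 6.72
eef_pos: [0.5736, 0.2001, 0.1592]
orientation: [-2.723, 1.569, 0.41]
force: [-0.8, 0.2, 6.4]
width: 0.0241
```

>>> play_rows:
  increments: [20, 0, 0, 0, 0, 20, 0, 0, 0, 0]

```text
clock: 6.98
eef_pos: [0.5736, 0.2, 0.1592]
orientation: [-2.739, 1.569, 0.395]
force: [-0.9, 1.6, 6.7]
width: 0.0241
```

```bash
python3 - <<'E'
from h import *
goto(.573,.2,.2,-90.5)
w=cam("wrist");s=cam("side")
a=cv2.resize(w["color"][180:320,220:420],(600,420),interpolation=cv2.INTER_CUBIC); b=cv2.resize(s["color"][110:150,270:370],(600,240)[::1],interpolation=cv2.INTER_CUBIC)
cv2.imwrite("pics/c5.png",np.vstack([a[:350],b])[:,:,::-1])
E
```

```text
clock 6.97 tcp [0.5736 0.2    0.1592] yaw -90.45 F [-0.9  1.6  6.7] w 0.0241 tilt [ 0.002  0.001 -1.   ]
shift mm [-40.8   0.    0.5] roll 0.0
```

View pics/c5.png

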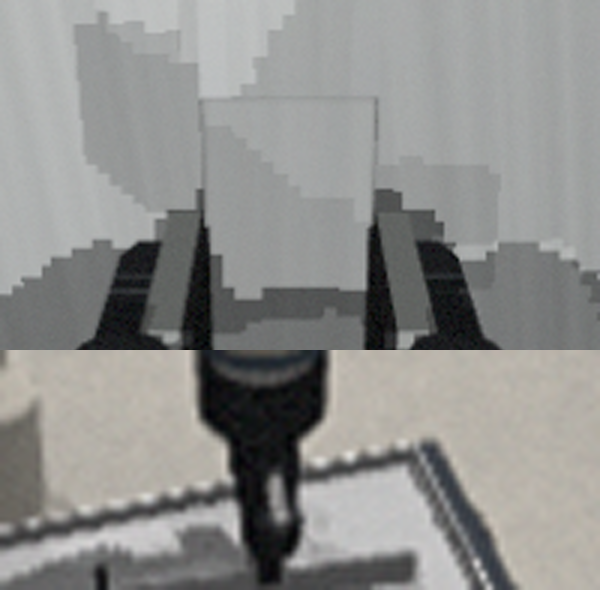

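>>> play_rows:
  increments: [45, 0, 0, 0, 0, 45, 0, 0, 0, 0, 45, 4, 0, 0, 0, 45, 8, 0, 0, 0, 45, 8, 0, 0, 0]
  newtons: 30

```text
clock: 7.7
eef_pos: [0.5726, 0.1996, 0.1494]
orientation: [0.343, 1.57, -2.807]
force: [0.3, 0.2, 0.8]
width: 0.0451
```

>>> play_rows:
  increments: [20, 0, 0, 0, 0, 20, 0, 0, 0, 0, 20, 0, 0, 0, 0]

```text
clock: 8.07
eef_pos: [0.573, 0.1999, 0.1502]
orientation: [-2.485, 1.571, 0.649]
force: [0.2, -0.5, -0.7]
width: 0.0251
```

>>> play_rows:
  increments: [36, 0, 0, 0, 0, 36, 0, 0, 0, 0, 36, 4, 0, 0, 0, 36, 7, 0, 0, 0, 36, 7, 0, 0, 0]

```text
clock: 8.7
eef_pos: [0.5727, 0.1996, 0.1426]
orientation: [0.332, 1.57, -2.818]
force: [0.0, 0.4, -0.5]
width: 0.0364
```

>>> play_rows:
  increments: [20, 0, 0, 0, 0, 20, 0, 0, 0, 0, 20, 0, 0, 0, 0]

```text
clock: 9.07
eef_pos: [0.5729, 0.1998, 0.1431]
orientation: [-1.753, 1.571, 1.38]
force: [0.9, 0.8, -1.5]
width: 0.0256
```

>>> play_rows:
  increments: [20, -1, 0, 0, 0, 20, -15, 0, 0, 0, 20, -50, 0, 0, 0, 20, -85, 20, -6, -8, 20, -100, 55, -17, -18, 20, -100, 95, -30, -28, 20, -100, 140, -44, -38, 20, -100, 185, -58, -48, 20, -100, 230, -73, -58, 20, -100, 275, -87, -68, 20, -100, 315, -100, -78, 20, -100, 345, -110, -88]
  newtons: 80

```text
clock: 10.58
eef_pos: [0.6804, -0.148, 0.2438]
orientation: [0.798, 1.571, -0.811]
force: [0.1, 0.1, -3.6]
width: 0.0248
```

```bash
python3 - <<'E'
from h import *
goto(.686,-.1685,.243,33.75)
E
```

```text
clock 10.57 tcp [ 0.6804 -0.148   0.2438] yaw -2.18 F [ 0.1  0.1 -3.6] w 0.0248 tilt [ 0. -0. -1.]
shift mm [ 0.8  6.4 20.2] roll -35.9
```

>>> play_rows:
  increments: [20, 10, 6.4, 20.2, -10, 20, 30, 6.4, 20.2, -20, 20, 45, 6.4, 20.2, -30, 20, 47, 6.4, 20.2, -35.9, 20, 47, 6.4, 20.2, -35.9, 20, 47, 6.4, 20.2, -35.9]

```text
clock: 11.32
eef_pos: [0.6859, -0.1666, 0.1968]
orientation: [0.726, 1.57, -0.263]
force: [0.3, 0.4, -2.9]
width: 0.0249
```

```bash
python3 - <<'E'
from h import *
import pickle
goto(.686,-.1685,.177,33.75)
w=cam("wrist");pickle.dump(w,open("w6.pkl","wb"))
crop(w,180,0,280,230,2.8,"pics/w6.png")
st,p,M,a=tool()
bc=p+[0,0,.043]; u=-M[:,2]
tr=lambda P:((proj(w,P)-[180,0]+.5)*2.8).round(0).tolist()
print("mouth top corners",tr([bc+u*.095+M[:,1]*v+[0,0,.013] for v in(-.013,.013)]),"bottom",tr([bc+u*.095+M[:,1]*v-[0,0,.013] for v in(-.013,.013)]))
d=np.array([np.cos(-.9826),np.sin(-.9826),0]);P=np.array([.562,.017,.22])
print("tip,shoulder,boss",tr([P+d*.098,P+d*.038,P+[0,0,.015]]))
E
```

```text
clock 11.32 tcp [ 0.6859 -0.1666  0.1968] yaw 33.32 F [ 0.3  0.4 -2.9] w 0.0249 tilt [ 0.001 -0.    -1.   ]
shift mm [19.8 -1.   1.6] roll -0.4
mouth top corners [[275.0, 143.0], [494.0, 143.0]] bottom [[294.0, 165.0], [472.0, 165.0]]
tip,shoulder,boss [[369.0, -37.0], [365.0, -499.0], [362.0, -793.0]]
```

View pics/w6.png

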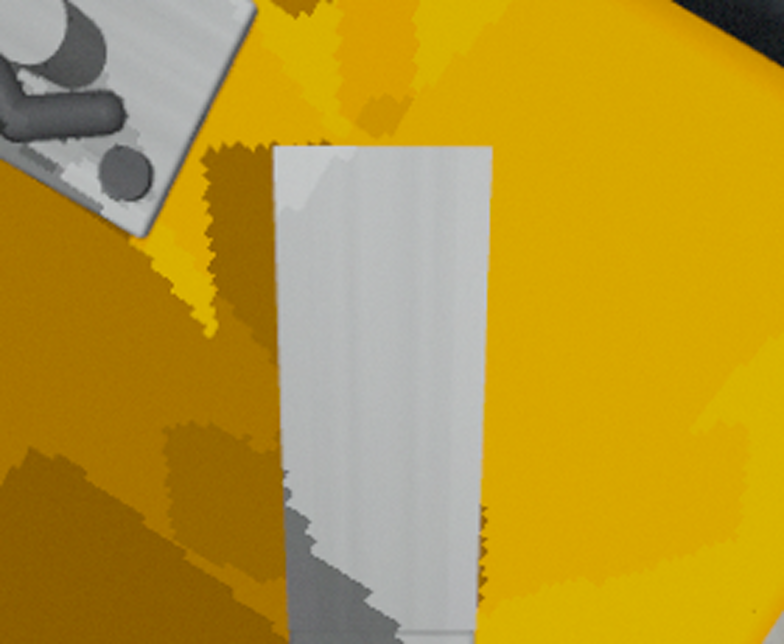

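>>> play_rows:
  increments: [20, 0, 30, 40, -0.4, 20, 0, 60, 75, -0.4, 20, 0, 60, 75, -0.4, 20, 0, 60, 75, -0.4, 20, 0, 60, 75, -0.4]

```text
clock: 12.0
eef_pos: [0.7764, -0.1958, 0.1965]
orientation: [-2.46, 1.57, 2.843]
force: [0.3, -0.5, -3.0]
width: 0.0246
```

```bash
python3 - <<'E'
from h import *
import pickle
goto(.686,-.1685,.177,33.75)
w=cam("wrist");pickle.dump(w,open("w7.pkl","wb"))
crop(w,20,0,260,220,3,"pics/w7.png")
E
```

```text
clock 12.00 tcp [ 0.7764 -0.1958  0.1965] yaw 33.83 F [ 0.3 -0.5 -3. ] w 0.0246 tilt [-0.  0. -1.]
shift mm [ 19.5 -59.9 -73. ] roll 0.1
```

View pics/w7.png

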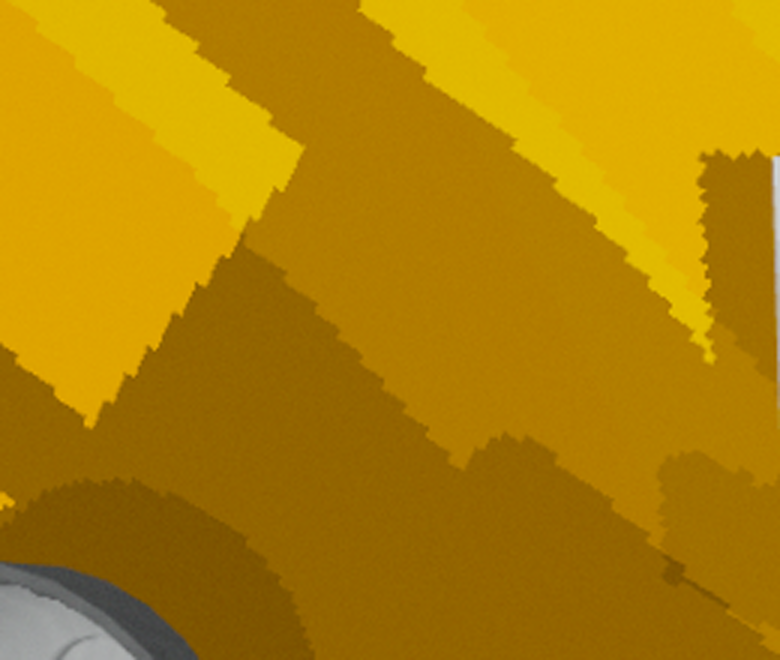

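>>> play_rows:
  increments: [20, 0, 0, -50, 0, 20, 0, 0, -100, 0, 20, 0, 0, -140, 0, 20, 0, 0, -150, 0, 20, 0, 0, -150, 0, 20, 0, 0, -150, 0]

```text
clock: 12.8
eef_pos: [0.6942, -0.0725, 0.1964]
orientation: [0.507, 1.57, -0.473]
force: [0.5, 0.1, -3.7]
width: 0.0247
```

```bash
python3 - <<'E'
from h import *
import pickle
goto(.686,-.1685,.177,33.75)
w=cam("wrist");pickle.dump(w,open("w8.pkl","wb"))
crop(w,20,0,260,220,3,"pics/w8.png")
d=np.array([np.cos(-.9826),np.sin(-.9826),0]);P=np.array([.562,.017,.22])
print("tip,shoulder",proj(w,[P+d*.098,P+d*.038]).round())
s=cv2.cvtColor(w["color"],cv2.COLOR_RGB2HSV)[:,:,1]
for r in range(0,240,8):
    m=(s[r,20:290]<90).astype(int); e=np.flatnonzero(np.diff(np.r_[0,m,0])); print(r,[(a+20,b+20) for a,b in zip(e[::2],e[1::2]) if b-a>5])
E
```

```text
clock 12.80 tcp [ 0.6942 -0.0725  0.1964] yaw 33.81 F [ 0.5  0.1 -3.7] w 0.0247 tilt [ 0.001 -0.    -1.   ]
shift mm [ 19.4 -60.3  75.2] roll 0.1
tip,shoulder [[188. 164.]
 [173.  25.]]
0 [(np.int64(75), np.int64(290))]
8 [(np.int64(92), np.int64(104)), (np.int64(105), np.int64(290))]
16 [(np.int64(105), np.int64(290))]
24 [(np.int64(104), np.int64(121)), (np.int64(126), np.int64(290))]
32 [(np.int64(104), np.int64(121)), (np.int64(142), np.int64(290))]
40 [(np.int64(104), np.int64(134)), (np.int64(136), np.int64(153)), (np.int64(156), np.int64(290))]
48 [(np.int64(103), np.int64(290))]
56 [(np.int64(104), np.int64(290))]
64 [(np.int64(127), np.int64(196)), (np.int64(208), np.int64(290))]
72 [(np.int64(123), np.int64(196)), (np.int64(223), np.int64(290))]
80 [(np.int64(128), np.int64(153)), (np.int64(158), np.int64(197)), (np.int64(240), np.int64(290))]
88 [(np.int64(119), np.int64(197)), (np.int64(255), np.int64(290))]
96 [(np.int64(95), np.int64(107)), (np.int64(113), np.int64(156)), (np.int64(162), np.int64(198)), (np.int64(271), np.int64(290))]
104 [(np.int64(92), np.int64(149)),
[... 459 characters left out ...]
90))]
144 [(np.int64(78), np.int64(202)), (np.int64(280), np.int64(290))]
152 [(np.int64(75), np.int64(202)), (np.int64(280), np.int64(290))]
160 [(np.int64(73), np.int64(198)), (np.int64(281), np.int64(290))]
168 [(np.int64(78), np.int64(168)), (np.int64(281), np.int64(290))]
176 [(np.int64(92), np.int64(165)), (np.int64(281), np.int64(290))]
184 [(np.int64(100), np.int64(161)), (np.int64(281), np.int64(290))]
192 [(np.int64(122), np.int64(158)), (np.int64(282), np.int64(290))]
200 [(np.int64(137), np.int64(154)), (np.int64(282), np.int64(290))]
208 [(np.int64(282), np.int64(290))]
216 [(np.int64(283), np.int64(290))]
224 [(np.int64(283), np.int64(290))]
232 [(np.int64(284), np.int64(290))]
```

View pics/w8.png

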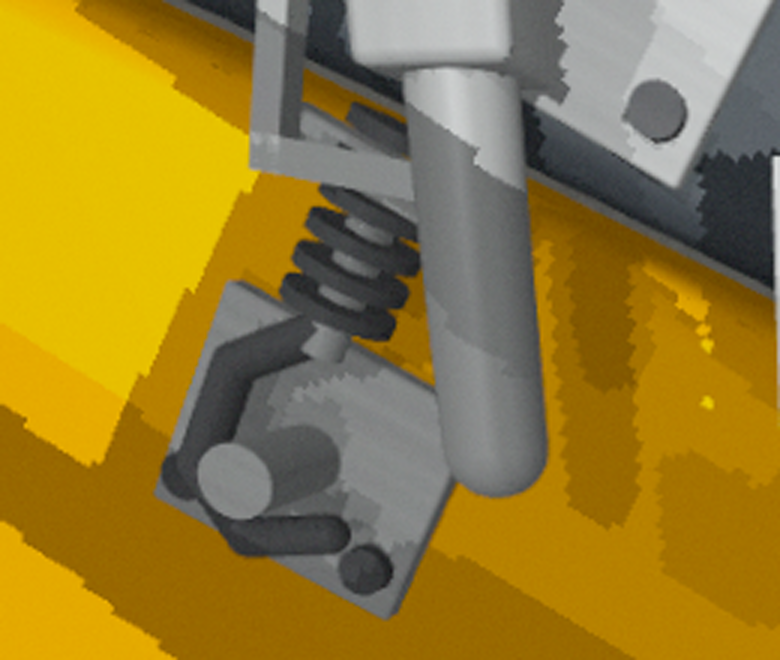

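```bash
cat > lev.py <<'E'
from h import *
import pickle
from scipy.optimize import least_squares
w=pickle.load(open("w8.pkl","rb")); r=.0078
L=[(162,96),(162.7,104),(163.3,112),(164,120),(156.5,33),(159.5,63)]; Rr=[(196,72),(197,80),(198,96),(199,104),(200,112),(201,128),(202,144),(193.5,33)]
def pts(p,n=60):
    x,y,a,z=p; d=np.array([np.cos(a),np.sin(a),0]); A=np.array([x,y,z])-d*np.linspace(0,.06,n)[:,None]
    v=A-w["origin"]; m=np.cross(d,v); m/=np.linalg.norm(m,axis=1)[:,None]; return A,proj(w,A+r*m),proj(w,A-r*m)
def res(q,z=None):
    p=list(q) if z is None else list(q)+[z]
    A,e,f=pts(p); 
    if e[:,0].mean()>f[:,0].mean(): e,f=f,e
    o=[]
    for E,obs in((e,L),(f,Rr)):
        o+=[np.interp(v,E[::-1,1] if E[0,1]>E[-1,1] else E[:,1],E[::-1,0] if E[0,1]>E[-1,1] else E[:,0])-(u-.5) for u,v in obs]
    d=np.array([np.cos(p[2]),np.sin(p[2]),0]);v=A[0]-w["origin"]
    tipc=A[0]-d*r; t=proj(w,tipc+r*np.array([d-v/np.linalg.norm(v)*(d@v)/np.linalg.norm(v)])[0]/np.linalg.norm(d-v/np.linalg.norm(v)*(d@v)/np.linalg.norm(v)))[0]
    o.append(t[1]-165.2); return np.array(o)
for z in(.22,None):
    x0=[.615,-.064,-.98]
    s=least_squares(lambda q:res(q,z),x0 if z else x0+[.22]); p=s.x
    print(p,np.degrees(p[2]),s.fun.round(1)); d=np.array([np.cos(p[2]),np.sin(p[2])]); print("pivot",p[:2]-.098*d)
E
python3 lev.py; python3 - <<'E'
from h import *
import pickle
# bar in hand: refined from w6 mouth corners
w=pickle.load(open("w6.pkl","rb"))
q=[((274+.5)/2.8-.5+180,(147+.5)/2.8-.5),((492+.5)/2.8-.5+180,(147+.5)/2.8-.5),((290+.5)/2.8-.5+180,(640+.5)/2.8-.5),((476+.5)/2.8-.5+180,(630+.5)/2.8-.5)]
P=at(w,q,.1968+.043+.013);print(P, np.linalg.norm(P[1]-P[0]))
for a,b in((0,2),(1,3)): v=P[a]-P[b];print("edge yaw",np.degrees(np.arctan2(v[1],v[0])))
print("mouth mid",P[:2].mean(0)); u=np.array([np.cos(np.radians(33.32+90)),np.sin(np.radians(33.32+90))]); print("pred",np.array([.6859,-.1666])+.095*u)
E
```

```text
[ 0.61568929 -0.06536    -1.00557151] -57.61500348618776 [-0.5 -0.4 -0.2 -0.  -0.8 -1.2  1.   0.5  0.6  0.2 -0.2 -0.   0.2  1.
 -0. ]
pivot [0.56319994 0.01739788]
[ 0.6148998  -0.06689457 -1.00368429  0.21608092] -57.506873541075876 [ 0.   0.2  0.4  0.5 -0.4 -0.7  0.5  0.1  0.2 -0.2 -0.6 -0.4 -0.1  0.4
  0. ]
pivot [0.56225436 0.01576411]
[[ 0.62314406 -0.09482229  0.2528    ]
 [ 0.64478046 -0.08062837  0.2528    ]
 [ 0.65787753 -0.1477134   0.2528    ]
 [ 0.67864279 -0.13232887  0.2528    ]] 0.025876647453084285
edge yaw 123.29281072315784
edge yaw 123.22363875582519
mouth mid [ 0.63396226 -0.08772533  0.2528    ]
pred [ 0.63371512 -0.08721651]
```

>>> play_rows:
  increments: [20, 0, 0, 50, 0, 20, 0, -10, 85, 0, 20, 6, -50, 85, 1.4, 20, 15, -64, 80, 1.4, 20, 19.4, -64, 65, 1.4, 20, 19.4, -64, 51.4, 1.4, 20, 19.4, -64, 51.4, 1.4, 20, 19.4, -64, 51.4, 1.4]

```text
clock: 13.85
eef_pos: [0.6699, -0.1494, 0.1773]
orientation: [0.666, 1.57, -0.338]
force: [-0.1, -0.7, -3.1]
width: 0.0247
```

```bash
cat > chk.py <<'E'
from h import *
import pickle
goto(.6696,-.1508,.177,32.4)
w=cam("wrist");pickle.dump(w,open("w9.pkl","wb"))
st,p,M,a=tool();bc=p+[0,0,.043];u=-M[:,2]
m=[bc+u*.095+M[:,1]*v+[0,0,.013] for v in(-.013,.013)]
print("mouth top pred",proj(w,m).round(1).tolist())
s=cv2.cvtColor(w["color"],cv2.COLOR_RGB2HSV)[:,:,1]; g=w["color"].mean(2)
for r in range(0,64,4):
    k=(s[r,220:420]<90).astype(int); e=np.flatnonzero(np.diff(np.r_[0,k,0])); print(r,[(int(a+220),int(b+220)) for a,b in zip(e[::2],e[1::2]) if b-a>4], "axis pred",np.round(np.interp(r,*proj(w,[bc+u*t for t in np.linspace(.16,.09,20)])[:,::-1].T),1))
E
python3 chk.py
```

```text
clock 13.85 tcp [ 0.6699 -0.1494  0.1773] yaw 32.51 F [-0.1 -0.7 -3.1] w 0.0247 tilt [ 0.001 -0.    -1.   ]
shift mm [ 0.3 -1.   1. ] roll 0.1
mouth top pred [[277.3, 51.0], [355.5, 51.0]]
0 [(220, 230), (237, 245), (295, 338), (370, 376), (377, 383), (384, 420)] axis pred 316.2
4 [(220, 228), (295, 338), (377, 398), (399, 420)] axis pred 316.2
8 [(220, 226), (295, 338), (385, 400), (401, 407), (408, 420)] axis pred 316.2
12 [(295, 338), (398, 420)] axis pred 316.2
16 [(220, 228), (295, 338), (404, 420)] axis pred 316.2
20 [(220, 235), (295, 338)] axis pred 316.2
24 [(220, 242), (296, 337), (414, 420)] axis pred 316.2
28 [(220, 248), (298, 335)] axis pred 316.2
32 [(220, 256), (300, 333)] axis pred 316.2
36 [(220, 262), (304, 329)] axis pred 316.2
40 [(220, 270), (312, 322)] axis pred 316.2
44 [(220, 273)] axis pred 316.2
48 [(220, 272)] axis pred 316.2
52 [(220, 270), (278, 355)] axis pred 316.2
56 [(220, 268), (278, 356)] axis pred 316.2
60 [(220, 266), (278, 356)] axis pred 316.2
```

>>> play_rows:
  increments: [20, 0, 0, -4, 0, 20, 0, 0, -7, 0, 20, 0, 0, -9, 0, 20, 0, 0, -11, 0, 20, 0, 0, -13, 0, 20, 0, 0, -15, 0]

```text
clock: 14.65
eef_pos: [0.6609, -0.1371, 0.1767]
orientation: [-1.66, 1.571, -2.665]
force: [0.2, 0.1, -2.8]
width: 0.0244
```

```bash
cat > f.py <<'E'
from h import *
st,p,M,a=tool()
print("F tool",(M.T@st["force"]).round(2),"T tool",(M.T@st["torque"]).round(2),"yaw %.2f"%a,p.round(4),"w %.4f"%st["width"],"t %.2f"%st["clock"])
d=p[:2]-[.5630,.0172];print("r %.4f ang %.2f"%(np.hypot(*d),np.degrees(np.arctan2(d[1],d[0]))))
E
python3 f.py
```

```text
F tool [ 2.81  0.23 -0.02] T tool [ 0.    0.06 -0.01] yaw 32.44 [ 0.6609 -0.1371  0.1767] w 0.0244 t 14.65
r 0.1828 ang -57.59
```

>>> play_rows:
  increments: [20, 0, 0, -4, 0, 20, 0, 0, -8, 0, 20, 0, 0, -12, 0, 20, 0, 0, -16, 0, 20, 0, 0, -19, 0, 20, 0, 0, -22, 0]

```text
clock: 15.4
eef_pos: [0.6491, -0.1184, 0.1767]
orientation: [0.413, 1.571, -0.592]
force: [-0.3, -0.1, -2.7]
width: 0.0244
```

```bash
python3 f.py
```

```text
F tool [ 2.7  -0.29 -0.09] T tool [0.06 0.01 0.01] yaw 32.45 [ 0.6491 -0.1184  0.1767] w 0.0244 t 15.40
r 0.1607 ang -57.59
```

Going in cleanly with no side force. Now small steps to find the bottom.

>>> play_rows:
  increments: [20, 0, 0, -1.5, 0, 20, 0, 0, -3, 0, 20, 0, 0, -4, 0, 20, 0, 0, -5, 0]

```text
clock: 15.9
eef_pos: [0.6466, -0.1144, 0.1767]
orientation: [0.491, 1.571, -0.513]
force: [0.7, -0.0, -3.9]
width: 0.0246
```

```bash
python3 f.py
```

```text
F tool [3.9  0.61 0.4 ] T tool [-0.04  0.02 -0.  ] yaw 32.45 [ 0.6466 -0.1144  0.1767] w 0.0246 t 15.90
r 0.1559 ang -57.58
```

>>> play_rows:
  increments: [20, 0, 0, -1, 0, 20, 0, 0, -2, 0, 20, 0, 0, -3, 0]

```text
clock: 16.27
eef_pos: [0.645, -0.1119, 0.1767]
orientation: [0.226, 1.571, -0.779]
force: [0.9, -1.9, -3.4]
width: 0.0246
```

```bash
python3 f.py
```

```text
F tool [ 3.43 -0.29  2.11] T tool [-0.01 -0.39 -0.08] yaw 32.45 [ 0.645  -0.1119  0.1767] w 0.0246 t 16.27
r 0.1529 ang -57.58
```

>>> play_rows:
  increments: [20, 0, 0, -0.5, 0, 20, 0, 0, -0.5, 0]

```text
clock: 16.52
eef_pos: [0.645, -0.1119, 0.1769]
orientation: [0.296, 1.57, -0.708]
force: [1.4, -3.6, -3.6]
width: 0.0252
```

```bash
python3 f.py
```

```text
F tool [ 3.58 -0.8   3.81] T tool [-0.02 -0.59 -0.03] yaw 32.45 [ 0.645  -0.1119  0.1769] w 0.0252 t 16.52
r 0.1529 ang -57.57
```

>>> play_rows:
  increments: [20, 0, 0, -0.7, 0, 20, 0, 0, -1.4, 0, 20, 0, 0, -1.4, 0, 20, 0, 0, -1.4, 0, 20, 0, 0, -1.4, 0]

```text
clock: 17.15
eef_pos: [0.645, -0.1117, 0.1771]
orientation: [0.237, 1.568, -0.767]
force: [4.4, -8.2, -5.0]
width: 0.0247
```

```bash
python3 f.py
```

```text
F tool [ 5.02 -0.72  9.3 ] T tool [-0.01 -1.5  -0.06] yaw 32.45 [ 0.645  -0.1117  0.1771] w 0.0247 t 17.15
r 0.1528 ang -57.55
```

>>> play_rows:
  increments: [20, 0, 0, 0, 0, 20, 0, 0, 0, 0, 20, 0, 0, 0.5, 0, 20, 0, 0, 1, 0, 20, 0, -2.7, 1, 1, 20, 0, -7.98, 0.8, 3, 20, 0, -13.3, 0.4, 5, 20, 0, -18.6, -0.1, 7, 20, 0, -23.9, -0.9, 9, 20, 0, -29.1, -1.8, 11]

```text
clock: 18.4
eef_pos: [0.6209, -0.1243, 0.1774]
orientation: [1.221, 1.565, 0.022]
force: [10.3, -0.5, -6.3]
width: 0.0248
```

```bash
python3 f.py
```

```text
F tool [6.39 9.35 4.2 ] T tool [ 0.55 -0.76  1.39] yaw 21.32 [ 0.6209 -0.1243  0.1774] w 0.0248 t 18.40
r 0.1529 ang -67.75
```

>>> play_rows:
  increments: [20, 0, -5.3, -0.1, 2, 20, 0, -10.6, -0.4, 4, 20, 0, -15.9, -0.8, 6, 20, 0, -21.2, -1.5, 8, 20, 0, -26.5, -2.3, 10, 20, 0, -31.7, -3.3, 12, 20, 0, -36.9, -4.5, 14, 20, 0, -42, -5.9, 16, 20, 0, -47.1, -7.5, 18, 20, 0, -52.2, -9.2, 20]

```text
clock: 19.65
eef_pos: [0.5705, -0.1356, 0.1779]
orientation: [1.396, 1.562, -0.153]
force: [14.0, -3.6, -7.5]
width: 0.025
```

```bash
python3 f.py
```

```text
F tool [ 7.63 13.84  3.92] T tool [ 0.76 -0.99  2.2 ] yaw 1.29 [ 0.5705 -0.1356  0.1779] w 0.0250 t 19.65
r 0.1530 ang -87.17
```

>>> play_rows:
  increments: [20, 0, -5.3, -0.1, 2, 20, 0, -10.6, -0.4, 4, 20, 0, -15.9, -0.8, 6, 20, 0, -21.2, -1.5, 8, 20, 0, -26.5, -2.3, 10, 20, 0, -31.7, -3.3, 12, 20, 0, -36.9, -4.5, 14, 20, 0, -42, -5.9, 16, 20, 0, -47.1, -7.5, 18, 20, 0, -52.2, -9.2, 20]

```text
clock: 20.9
eef_pos: [0.5163, -0.1288, 0.1777]
orientation: [1.364, 1.565, -0.532]
force: [6.6, -9.9, -4.6]
width: 0.0245
```

```bash
python3 f.py
```

```text
F tool [4.71 9.39 7.21] T tool [ 0.68 -1.24  1.48] yaw -18.67 [ 0.5163 -0.1288  0.1777] w 0.0245 t 20.90
r 0.1533 ang -107.75
```

>>> play_rows:
  increments: [20, 0, -3.2, 0.3, 1.2, 20, 0, -6.4, 0.6, 2.4, 20, 0, -9.6, 0.4, 3.6, 20, 0, -12.8, 0.2, 4.8, 20, 0, -15.9, -0.1, 6, 20, 0, -19.1, -0.5, 7.2, 20, 0, -22.3, -0.9, 8.4, 20, 0, -25.4, -1.4, 9.6, 20, 0, -28.6, -2, 10.8, 20, 0, -31.7, -2.6, 12]

```text
clock: 22.15
eef_pos: [0.485, -0.115, 0.1773]
orientation: [1.318, 1.569, -0.787]
force: [0.2, -6.1, -1.5]
width: 0.0245
```

```bash
python3 f.py
```

```text
F tool [1.46 3.28 5.11] T tool [ 0.25 -0.55  0.43] yaw -30.62 [ 0.485  -0.115   0.1773] w 0.0245 t 22.15
r 0.1535 ang -120.52
```

>>> play_rows:
  increments: [20, 0, -1.6, 0.1, 0.6, 20, 0, -3.2, 0.3, 1.2, 20, 0, -4.8, 0.4, 1.8, 20, 0, -6.4, 0.5, 2.4, 20, 0, -8, 0.4, 3, 20, 0, -9.6, 0.3, 3.6, 20, 0, -11.2, 0.2, 4.2, 20, 0, -12.8, 0.1, 4.8, 20, 0, -14.4, -0.1, 5.4]

```text
clock: 23.28
eef_pos: [0.4725, -0.107, 0.1767]
orientation: [1.826, 1.57, -0.373]
force: [0.2, -0.9, -3.4]
width: 0.0245
```

```bash
python3 f.py
```

```text
F tool [3.41 0.69 0.67] T tool [0.03 0.   0.06] yaw -35.99 [ 0.4725 -0.107   0.1767] w 0.0245 t 23.27
r 0.1537 ang -126.07
```

>>> play_rows:
  increments: [20, 0, -1.6, 0, 0.6, 20, 0, -3.2, -0.1, 1.2, 20, 0, -4.8, -0.2, 1.8, 20, 0, -6.4, -0.3, 2.4, 20, 0, -6.4, -0.3, 2.4]

```text
clock: 23.9
eef_pos: [0.4685, -0.1037, 0.177]
orientation: [1.733, 1.568, -0.508]
force: [4.3, -5.6, -5.6]
width: 0.0249
```

```bash
python3 f.py
```

```text
F tool [5.64 6.83 1.77] T tool [ 0.4  -0.25  0.95] yaw -38.40 [ 0.4685 -0.1037  0.177 ] w 0.0249 t 23.90
r 0.1535 ang -128.02
```

>>> play_rows:
  increments: [20, 0, 0, 0, 0, 20, 0, 1, 0, -0.4, 20, 0, 1.9, 0.2, -0.8, 20, 0, 1.9, 0.2, -0.8]

```text
clock: 24.4
eef_pos: [0.4692, -0.1045, 0.1768]
orientation: [2.086, 1.57, -0.141]
force: [4.3, -1.5, -4.3]
width: 0.0248
```

```bash
python3 f.py
```

```text
F tool [ 4.35  4.32 -1.48] T tool [ 0.25 -0.03  0.63] yaw -37.56 [ 0.4692 -0.1045  0.1768] w 0.0248 t 24.40
r 0.1536 ang -127.63
```

>>> play_rows:
  increments: [20, 0, 0.8, 0, 0, 20, 0, 1.3, 0.5, 0, 20, 0, 1.3, 3, 0, 20, 0, 1.3, 6, 0, 20, 0, 1.3, 9, 0]

```text
clock: 25.02
eef_pos: [0.464, -0.1124, 0.1766]
orientation: [-1.185, 1.57, 2.872]
force: [0.8, -0.1, -3.4]
width: 0.0243
```

```bash
python3 f.py
```

```text
F tool [ 3.37  0.67 -0.37] T tool [-0.03  0.03  0.06] yaw -37.55 [ 0.464  -0.1124  0.1766] w 0.0243 t 25.02
r 0.1631 ang -127.37
```

Free now, so I'm drawing it straight off.

>>> play_rows:
  increments: [20, 0, 0, 5, 0, 20, 0, 0, 10, 0, 20, 0, 0, 16, 0, 20, 0, 0, 22, 0, 20, 0, 0, 28, 0, 20, 0, 0, 34, 0, 20, 0, 0, 42, 0, 20, 0, 0, 50, 0, 20, 0, 0, 58, 0, 20, 0, 0, 58, 0]

```text
clock: 26.28
eef_pos: [0.4286, -0.1587, 0.1767]
orientation: [-0.878, 1.571, -3.105]
force: [0.1, -0.0, -3.9]
width: 0.0245
```

```bash
python3 f.py; python3 - <<'E'
from h import *
goto(.549,.193,.243,-84.5)
E
```

```text
F tool [ 3.89  0.06 -0.03] T tool [0.05 0.03 0.  ] yaw -37.60 [ 0.4286 -0.1587  0.1767] w 0.0245 t 26.27
r 0.2214 ang -127.38
clock 26.27 tcp [ 0.4286 -0.1587  0.1767] yaw -37.60 F [ 0.1 -0.  -3.9] w 0.0245 tilt [-0. -0. -1.]
shift mm [ -66.3 -119.2 -352.1] roll 46.9
```

```bash
python3 chk.py | tail -17
```

```text
mouth top pred [[276.8, 48.6], [355.2, 48.5]]
0 [(220, 264), (408, 420)] axis pred 315.9
4 [(220, 256), (257, 268), (410, 420)] axis pred 315.9
8 [(220, 244), (245, 254), (255, 265), (413, 420)] axis pred 315.9
12 [(220, 248), (254, 259)] axis pred 315.9
16 [(220, 251), (252, 258)] axis pred 315.9
20 [(220, 244)] axis pred 315.9
24 [(220, 239), (245, 251)] axis pred 315.9
28 [(220, 240), (241, 248)] axis pred 315.9
32 [(220, 244)] axis pred 316.0
36 [(220, 225)] axis pred 316.0
40 [(220, 227)] axis pred 316.0
44 [(223, 228), (229, 234)] axis pred 316.0
48 [] axis pred 316.0
52 [(278, 355)] axis pred 316.0
56 [(278, 356)] axis pred 316.0
60 [(278, 356)] axis pred 316.0
```

>>> play_rows:
  increments: [20, -30, 0, 0, 0, 20, -75, 0, 0, 0, 20, -90, 0, -15, 0, 20, -90, -15, -50, 6, 20, -90, -32, -100, 13, 20, -90, -50, -150, 20, 20, -90, -67, -200, 28, 20, -90, -83, -250, 36, 20, -90, -98, -300, 43, 20, -90, -112, -340, 46.9, 20, -90, -116.9, -358.9, 46.9, 20, -90, -116.9, -358.9, 46.9]

```text
clock: 27.82
eef_pos: [0.5548, 0.1988, 0.2655]
orientation: [0.257, 1.569, -2.785]
force: [-0.2, -1.0, -3.1]
width: 0.0247
```

```bash
python3 - <<'E'
from h import *
goto(.555,.197,.144,-84.5)
E
```

```text
clock 27.82 tcp [0.5548 0.1988 0.2655] yaw -84.29 F [-0.2 -1.  -3.1] w 0.0247 tilt [-0.001 -0.001 -1.   ]
shift mm [121.5   1.7  -0.2] roll 0.2
```

>>> play_rows:
  increments: [20, 40, 0, 0, 0, 20, 80, 0, 0, 0, 20, 105, 0, 0, 0, 20, 115, 0, 0, 0, 20, 119, 0, 0, 0, 20, 121, 0, 0, 0, 20, 122, 0, 0, 0, 20, 122, 0, 0, 0]

```text
clock: 28.82
eef_pos: [0.5554, 0.1976, 0.1452]
orientation: [-2.94, 1.57, 0.299]
force: [0.3, 0.1, -3.2]
width: 0.0251
```

```bash
python3 f.py
```

```text
F tool [ 3.21 -0.03 -0.26] T tool [ 0.    0.   -0.01] yaw -84.45 [0.5554 0.1976 0.1452] w 0.0251 t 28.82
r 0.1806 ang 92.42
```

>>> play_rows:
  increments: [20, 1, 0, 0, 0, 20, 2, 0, 0, 0, 20, 2.4, 0, 0, 0, 20, 2.4, 0, 0, 0]

```text
clock: 29.32
eef_pos: [0.5552, 0.1976, 0.1432]
orientation: [-2.871, 1.57, 0.368]
force: [-3.1, -1.0, 5.0]
width: 0.0246
```

```bash
python3 f.py
```

```text
F tool [-5.    0.74  3.16] T tool [ 0.01 -0.49  0.14] yaw -84.45 [0.5552 0.1976 0.1432] w 0.0246 t 29.32
r 0.1805 ang 92.48
```

Contact with the floor, net upward force 5 N. I'll release slowly, retreat up and move aside.

>>> play_rows:
  increments: [30, 0, 0, 0, 0, 40, 0, 0, 0, 0, 50, 0, 0, 0, 0, 50, 0, 0, 0, 0, 50, -15, 0, 0, 0, 50, -45, 0, 0, 0, 50, -90, 0, 0, 0, 50, -130, 0, 0, 0, 50, -150, 0, 0, 0, 50, -150, 0, 40, 0, 50, -150, 0, 90, 0, 50, -150, 0, 90, 0]
  newtons: 30

```text
clock: 30.82
eef_pos: [0.463, 0.1885, 0.2935]
orientation: [-2.379, 1.57, 0.86]
force: [0.7, 0.4, 1.5]
width: 0.0498
```

```bash
python3 - <<'E'
from h import *
import pickle
goto(.555,.197,.3,-84.5)
w=cam("wrist");pickle.dump(w,open("w10.pkl","wb"));t=cam("top");s=cam("side");pickle.dump((t,s),open("ts.pkl","wb"))
P=np.array([.563,.0172]);
for th in(0,55,63,69.9):
    a=np.radians(-57.6-th);d=np.array([np.cos(a),np.sin(a)])
    print(th,"tip/mid px top",proj(t,[[*(P+d*l),.22] for l in(.06,.08,.095)]).round(1).tolist(),"side",proj(s,[[*(P+d*l),.22] for l in(.06,.08,.095)]).round(1).tolist())
# stub direction by template: brightness/saturation along ring r=70..95mm
for n,c in(("top",t),("side",s)):
    hs=cv2.cvtColor(c["color"],cv2.COLOR_RGB2HSV)[:,:,1].astype(np.float32)
    o=[]
    for th in range(-10,90,4):
        a=np.radians(-57.6-th);q=proj(c,[[P[0]+l*np.cos(a),P[1]+l*np.sin(a),.22] for l in np.linspace(.06,.094,20)]).astype(np.float32)
        o.append((th,int(cv2.remap(hs,q[:,0][None],q[:,1][None],1).mean())))
    print(n,o)
# bar in wrist view
bar=lambda l,v,z:[.555+l*np.cos(np.radians(5.5))-v*np.sin(np.radians(5.5)),.1976+l*np.sin(np.radians(5.5))+v*np.cos(np.radians(5.5)),z]
print("bar corners wrist",proj(w,[bar(l,v,.199) for l in(-.101,.095) for v in(-.013,.013)]).round().tolist())
E
```

```text
clock 30.82 tcp [0.463  0.1885 0.2935] yaw -84.41 F [0.7 0.4 1.5] w 0.0498 tilt [ 0.  0. -1.]
shift mm [ -6.4   0.5 -92.4] roll 0.1
0 tip/mid px top [[333.8, 181.8], [338.7, 179.0], [342.3, 176.8]] side [[332.4, 186.8], [336.7, 190.2], [339.9, 192.8]]
55 tip/mid px top [[334.9, 197.2], [340.2, 199.5], [344.1, 201.2]] side [[316.3, 190.3], [315.1, 194.9], [314.1, 198.4]]
63 tip/mid px top [[333.8, 199.3], [338.7, 202.3], [342.4, 204.5]] side [[313.9, 189.8], [311.8, 194.2], [310.2, 197.5]]
69.9 tip/mid px top [[332.6, 200.9], [337.1, 204.5], [340.5, 207.1]] side [[311.8, 189.1], [309.1, 193.3], [307.0, 196.5]]
top [(-10, 255), (-6, 255), (-2, 255), (2, 255), (6, 255), (10, 255), (14, 255), (18, 248), (22, 201), (26, 193), (30, 159), (34, 50), (38, 30), (42, 137), (46, 215), (50, 243), (54, 254), (58, 254), (62, 215), (66, 28), (70, 5), (74, 39), (78, 146), (82, 109), (86, 59)]
side [(-10, 38), (-6, 39), (-2, 32), (2, 30), (6, 30), (10, 29), (14, 40), (18, 43), (22, 44), (26, 36), (30, 10), (34, 9), (38, 11), (42, 27), (46, 23), (50, 22), (54, 24), (58, 19), (62, 14), (66, 3), (70, 3), (74, 11), (78, 29), (82, 32), (86, 35)]
bar corners wrist [[330.0, 202.0], [300.0, 202.0], [334.0, -60.0], [297.0, -60.0]]
```

```bash
python3 - <<'E'
from h import *
import pickle
w=pickle.load(open("w10.pkl","rb"))
g=w["color"].mean(2)
y,x=np.nonzero(g[190:215,280:350]<60); print("wrist cap px",x.min()+280,x.max()+280,y.min()+190,y.max()+190,len(x))
bar=lambda l,v,z:[.555+l*np.cos(np.radians(5.5))-v*np.sin(np.radians(5.5)),.1976+l*np.sin(np.radians(5.5))+v*np.cos(np.radians(5.5)),z]
print("pred cap top px",proj(w,[bar(l,v,.199) for l in(-.101,-.095) for v in(-.013,.013)]).round(1).tolist())
t,s=pickle.load(open("ts.pkl","rb"))
g=s["color"].mean(2);c=proj(s,[bar(-.101,0,.186)])[0];print("side cap pred",c)
r0,c0=int(c[1])-10,int(c[0])-12
y,x=np.nonzero(g[r0:r0+20,c0:c0+24]<45);print("side dark mean",x.mean()+c0,y.mean()+r0,len(x))
print({k:manip.state()[k] for k in("clock","force","width")})
E
```

```text
wrist cap px 303 327 196 200 121
pred cap top px [[330.4, 202.2], [300.4, 202.2], [330.5, 195.6], [300.3, 195.6]]
side cap pred [281.46210943 152.8974245 ]
side dark mean 282.72727272727275 153.54545454545453 11
{'clock': 30.975, 'force': array([-0.07378709,  0.3668472 ,  0.82895947]), 'width': 0.050006474521695016}
```

The bar lies flat where predicted, the lever is at its stop and the hand is clear. Handing in.

```bash
python3 -c "
from plant import manip
print(manip.finish_job())"
```

```text
the job is handed in; nothing more can be done
None
```

The carriers are coupled: the lever is at its latched stop and the bar is back flat in the tray. I handed the job in at about 31 s; it returned no verdict.

- **Picking up the bar:** The first closings missed, because the fingertips sit about 25–30 mm behind the reported TCP. The fingers closed once on air above the bar. Then they pinched its top edge with about 7 N, and the bar did not visibly move. After going lower, the grip was sound.
- **Pushing on and pressing:** The socket slid over the stub with no noticeable side force and bottomed at about 40 mm. I pressed it home at about 9 N for over half a second.
- **Swinging:** The hand force peaked at about 15 N in the readings, which I took only between moves. That matches about 1.36 N m at the lever. I slowed to about 5 °/s past the dead point and stopped when resistance rose to about 7 N at the stop.
- **Drawing off and laying down:** The bar came off straight once I had backed off the side load. I lowered it until it touched the tray floor at about 5 N net and released it.

**Last checks:**
- **Lever:** it shows at about 70° of swing in both the top and side images, which is the stop.
- **Bar:** its cap is within 1–2 pixels of where it should be if the bar is lying flat.
- **Gripper:** it was open and clear of everything, with the force near zero.
- **Not confirmed:** the wrist image just after drawing off did not include the stub, so it could not confirm the lever angle. I did not measure the bowl, bottle and jar again at the end, but no move went near them.

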